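# Set out the stone-dressing kit at a glass grinder's bench

### The arm

A 6-joint arm with a two-finger parallel gripper is mounted at the origin on the work surface. World frame = base frame: x ahead of the robot, y to its left, z up, the work surface at z = 0. Lengths are in m, angles in rad, forces in N, time in s.
With the tool pointing down it reaches from about 0.3 to 0.75 m from the base axis. Payload 8.5 kg.
Tool frame: the origin (TCP) lies midway between the tips of the shut fingers; the grasp point (between the pads) lies 19 mm behind it; z points along the fingers, y is the direction in which the jaws open and shut (so a half turn about z gives the same grasp; the last joint's range is limited). The gripper opens to 88 mm and grips with 3 to 60 N. Pads are 18 mm wide; open, the fingers measure 123 mm over their backs; the gripper's body (75 mm by 187 mm) begins 45 mm behind the grasp point.
Start: joints at [0.905, 0.381, 1.297, -0, 1.464, -0.215], TCP at [0.24, 0.495, 0.239] pointing down, gripper open.
Joint ranges: [-3.11, 3.11], [-0.89, 2.33], [0.22, 2.48], [-1.42, 4.56], [0.17, 2.85], [-2.88, 2.88]. Speed limits (rad/s): [2.39, 2.39, 3.14, 3.14, 3.14, 3.14].

### API

Orientations are given as a rotation vector (axis times angle).
In Python, from plant import robot, imaging gives the robot as it stands. The module is installed in compiled form; this text tells all that it offers.
- The arm moves only by the tool step_arm, never from a script. Its argument "plan" is a list that holds one entry, the list of rows, each a list of 7 numbers: the gripper's target within -1 to 1 (fully open at 1, half-way at 0, shut at -1), then the shift along the tool's x, y, z in m, then the turn, a rotation vector about the tool's x, y, z in degrees. A call has exactly 10 rows; each row is the pose to reach, as a shift and turn from the pose commanded when the call began, along the tool's axes at that moment; what a row does not reach only later rows make up. A row lasts 1/10 s, in which the tool goes at most 50 mm and 8.59 degrees, less where a joint would pass 70% of its speed; a pose out of reach is approached as far as the arm can. A call with a gripper value outside its range is refused whole. The fingers move at their own pace and stop on an object; "squeeze" is the grip in N (left out, the last holds). Time passes only in rows, so rows that repeat a pose let the fingers close, or fill a call up. It gives the time, the measured TCP pose, the force and the opening at its end, in the units of the state.
- robot.read_state(): the state, without advancing time (a new reading comes with each control period).
- imaging.read_camera(name): name is "scene" or "top"; returns a dict with "frame" (420x560x3 uint8, blue, green, red), "depth" (420x560 float32, m along the optical axis (not along the pixel's ray), 0 where there is no reading), "fov_y" (degrees; the focal length in pixels is half the picture's height over the tangent of half this angle, whatever the lens; pixels are square), "cx", "cy" (the principal point, pixels), "extrinsics" (4x4, takes a point from world to camera coordinates). Camera axes: x right, y up, looking along -z (the intrinsics and any distortion apply to the point x, -y, -z); pixel columns grow to the right and rows downward; lengths in m; the calibration is good to about 2 mm. A picture is of the moment at which its call begins.
- robot.hand_in(): hands the job in, once; it reports no verdict.
The state is a dict: "time": time; "q": joint angles; "joint_vel": joint speeds; "joint_efforts": joint torques, N m; "tcp_pos": TCP position; "tcp_rot": TCP orientation; "force": force on the tool from outside, world axes, zero at the start; "wrist_torque": the same for the moment, N m; "finger_gap": finger opening in m.
Only numpy, scipy, OpenCV 4.12 (cv2) and the standard library are available. Lean on these libraries where they do the work, as an engineer would, in place of code of your own. Each camera call takes 0.05 s, during which the arm holds its last target. There are 200 camera calls.

### The job

Set out the dressing kit at the grinding bench: take the stack of three dressing stones apart and lay each one flat in the tray of its own shape (round, square, oblong), and pull the tall bottle out of the middle of the packed crate and stand it upright in the middle of the cork coaster. Set everything down gently without dropping it, keep the bottle upright, and do not shift the glass bowl.

Things in the scene. Friction and masses are not known exactly. Their poses are not given: they have to be found in the camera images.
- round_stone: Round dressing stone, a plain brick-coloured disc 42 mm in diameter and 32 mm high, about 100 g; lies on top of the square stone (underside 64 mm above the bench at the start). Origin: centre of the underside, z up.
- square_stone: Square dressing stone, same material, 58 x 58 mm and 32 mm high, 150 to 290 g; middle of the stack, lies on the bar stone (underside 32 mm above the bench at the start). x and y along its sides. Origin: centre of the underside, z up.
- bar_stone: Bar-shaped dressing stone, same material, 110 mm long (x) by 40 mm wide (y) and 32 mm high, 210 to 390 g; bottom of the stack, lies on the bench and sticks out at both ends from under the square stone. Origin: centre of the underside, z up.
- bottle: White round plastic bottle, the only tall one in the crate: body 42 mm in diameter up to 48 mm, shoulder to 62 mm, then a neck and a grey cap 24 mm in diameter from 70 to 105 mm above its underside; 110 to 230 g. Stands in the middle of the crate among eight lower jars of the same diameter (46 mm high) that touch it on all sides. Origin: centre of the underside, z up.
- round_tray: Shallow round aluminium tray with a dark steel rim, fixed to the bench, 68 mm across outside, 60 mm inside, floor 3 mm thick, rim top 7 mm above the bench. Origin: centre of the underside, z up.
- square_tray: Shallow square aluminium tray with a dark steel rim, fixed to the bench, 82 x 82 mm outside, 74 x 74 mm inside, floor 3 mm thick, rim top 7 mm above the bench. x and y along its sides. Origin: centre of the underside, z up.
- bar_tray: Shallow oblong aluminium tray with a dark steel rim, fixed to the bench, 134 mm (x) by 64 mm (y) outside, 126 x 56 mm inside, floor 3 mm thick, rim top 7 mm above the bench. Origin: centre of the underside, z up.
- coaster: Flat round cork coaster fixed to the bench, 80 mm in diameter, 8 mm thick, no rim. Origin: centre of the underside, z up.
- crate: Small square green plastic crate fixed to the bench, 138 x 138 mm, walls 45 mm high and 5 mm thick, floor 5 mm thick; packed with three rows of three containers (the bottle in the middle, eight low jars round it, jar tops 51 mm above the bench). Origin: centre of the underside, z up.
- bowl: Small loose pale glass bowl, 84 mm across the rim and 40 mm high, standing on the far side of the trays; not to be shifted. Origin: centre of the underside, z up.
Not all that is in view belongs to the job. What is shaped like the round_stone but green is not meant.

How it is judged:
By the outcome, as a careful person would: the job done as asked, in the order asked, and still so for the second after the job is handed in, with the robot touching nothing.
It also fails if it takes over 115 s, if anything falls off the work surface, if the arm or the gripper's body presses on something with over 40 N, if the wrist force passes 120 N, or if a joint passes its speed limit or range.

## Working session

There is one attempt and no reset: what is moved stays moved. The work goes in short steps, Python scripts to look and compute and a tool call to move; the robot and the scene stay as the last step left them, time stands still between calls to the robot, and variables do not carry over. Pictures are saved under pics/ and viewed, about 12 in all and at most 16, crops included, and the job is handed in when it is done.

Besides the shell and the picture viewer there is one more tool, called as a command line: name --argument value ..., lists and objects as JSON in quotes. step_arm: Moves the arm, as the interface text tells. Its arguments: {"type":"object","properties":{"plan":{"type":"array"},"squeeze":{"type":"number"}},"required":["plan"]}

```bash
mkdir -p pics; cat > h.py <<'E'
import numpy as np, cv2
from plant import robot, imaging
def cam(n):
    d=imaging.read_camera(n); d['f']=d['frame'].shape[0]/2/np.tan(np.radians(d['fov_y'])/2); return d
def ray(d,u,v):
    E=np.array(d['extrinsics']); R=E[:3,:3]; o=-R.T@E[:3,3]
    c=np.array([(u-d['cx'])/d['f'],-(v-d['cy'])/d['f'],-1.]); return o,R.T@c
def onz(d,u,v,z):
    o,r=ray(d,u,v); return o+r*(z-o[2])/r[2]
def proj(d,p):
    E=np.array(d['extrinsics']); c=E[:3,:3]@np.array(p)+E[:3,3]
    return d['cx']+d['f']*c[0]/-c[2], d['cy']-d['f']*c[1]/-c[2]
def cloud(d):
    H,W=d['depth'].shape; u,v=np.meshgrid(np.arange(W),np.arange(H)); z=d['depth']
    c=np.stack([(u-d['cx'])/d['f']*z,-(v-d['cy'])/d['f']*z,-z],-1)
    E=np.array(d['extrinsics']); P=(c-E[:3,3])@E[:3,:3]; P[z==0]=np.nan; return P
E
python3 - <<'E'
from h import *
for n in ['scene','top']:
    d=cam(n); cv2.imwrite(f'pics/{n}0.png',d['frame']); print(n,{k:d[k] for k in d if k not in('frame','depth')},(d['depth']>0).mean())
print(robot.read_state())
E
```

```text
scene {'fov_y': 52.81355393344912, 'cx': 277.3396877426808, 'cy': 200.95193817608728, 'extrinsics': array([[ 0.21142616,  0.97738177, -0.00488515, -0.0986749 ],
       [-0.7131034 ,  0.15767201,  0.68309815,  0.41195212],
       [ 0.66841793, -0.1409412 ,  0.73031025, -1.49586997],
       [ 0.        ,  0.        ,  0.        ,  1.        ]]), 'f': np.float64(422.9166477461207)} 0.996016156462585
top {'fov_y': 49.926495218070706, 'cx': 282.31336963572784, 'cy': 211.25132371889592, 'extrinsics': array([[-0.00396014, -0.99998675,  0.00328909, -0.01839362],
       [ 0.99504715, -0.00361384,  0.09933837, -0.64214071],
       [-0.09932517,  0.0036662 ,  0.99504827, -1.02504025],
       [ 0.        ,  0.        ,  0.        ,  1.        ]]), 'f': np.float64(451.1016909450458)} 0.9960119047619047
{'time': 0.1, 'q': array([ 9.04716621e-01,  3.81108665e-01,  1.29811397e+00,  5.85217958e-06,
        1.46359375e+00, -2.15311750e-01]), 'joint_vel': array([-1.10768968e-05, -1.42896060e-03, -1.77661193e-03,  4.63172298e-04,
        1.15502237e-03, -1.54478915e-03]), 'joint_efforts': array([ 2.89089177e-03, -4.38647783e+01, -2.24912202e+01,  7.14041409e-02,
        3.42438393e-02, -8.63731793e-05]), 'tcp_pos': array([0.2394697 , 0.4948703 , 0.23823418]), 'tcp_rot': array([-7.01968176e-01, -3.06162203e+00,  1.73437410e-03]), 'force': array([ 0.24830574,  0.6267471 , -0.9327103 ]), 'wrist_torque': array([-0.00202335,  0.03273323, -0.00601818]), 'finger_gap': 0.08845739003806902}
```

View pics/top0.png

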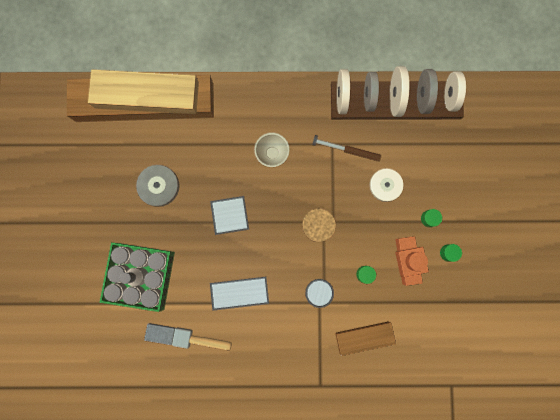

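View pics/scene0.png

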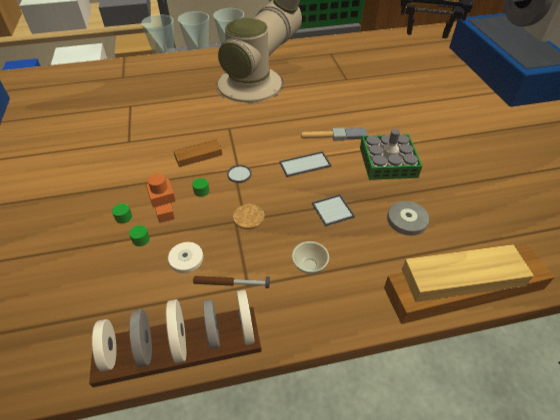

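Candidates for the stack: brick-coloured pile at top (412,262). Look-alikes are the green discs (367,275), (432,218) and (452,253), and the wooden block (366,338). The bottle is the tall cap at top (135,275), among the jars. I choose the brick pile and the capped bottle. Next I measure them and check with one crop.

```bash
cat > m.py <<'E'
from h import *
def masks(d):
    hsv=cv2.cvtColor(d['frame'],cv2.COLOR_BGR2HSV); return hsv
def brick(d):
    h=masks(d); return (((h[...,0]<9)|(h[...,0]>174))&(h[...,1]>140)&(h[...,2]>90))
def rect(P):
    c,s,a=cv2.minAreaRect((P[:,:2]*1000).astype(np.float32)); return np.round(c,1),np.round(s,1),round(a,1)
E
python3 - <<'E'
from m import *
for n in ['top','scene']:
    d=cam(n); P=cloud(d); b=brick(d); Q=P[b]; print(n,'brick',len(Q))
    for lo,hi in [(.088,.104),(.058,.07),(.027,.037)]:
        q=Q[(Q[:,2]>lo)&(Q[:,2]<hi)&(Q[:,0]>.3)]
        if len(q)>5: print(lo,len(q),rect(q),np.round(np.nanmedian(q,0),4))
    # crate region tall
    m=(P[...,2]>.085)&(P[...,2]<.12)&(abs(P[...,1]-.36)<.15)&(P[...,0]<.7)&(P[...,0]>.3)
    print('cap',m.sum(),np.round(np.nanmean(P[m],0),4),rect(P[m]))
    hsv=masks(d)
    for nm,(uvz) in {'bowl':(272,150),'coaster':(319,225),'rt':(319,293),'sq':(230,215),'bt':(239,293)}.items():
        if n=='top': print(nm,np.round(onz(d,*uvz,0.005),3), hsv[uvz[1],uvz[0]])
d=cam('top');f=d['frame']
a=cv2.resize(f[215:315,375:475],(400,400),interpolation=cv2.INTER_CUBIC);b=cv2.resize(f[225:325,90:190],(400,400),interpolation=cv2.INTER_CUBIC)
cv2.imwrite('pics/crop1.png',np.hstack([a,b]))
E
```

```text
top brick 6
cap 134 [0.4926 0.3135 0.1069] (array([492.7, 315.3]), array([23.2, 22.8]), 87.9)
bowl [0.795 0.004 0.005] [ 28  42 196]
coaster [ 0.611 -0.109  0.005] [ 18 126 178]
rt [ 0.45  -0.107  0.005] [ 86  18 207]
sq [0.636 0.105 0.005] [ 84  19 206]
bt [0.451 0.082 0.005] [ 90  16 204]
scene brick 0
cap 107 [0.4968 0.3148 0.103 ] (array([493.4, 316.5]), array([21.8, 26.2]), 70.5)
```

View pics/crop1.png

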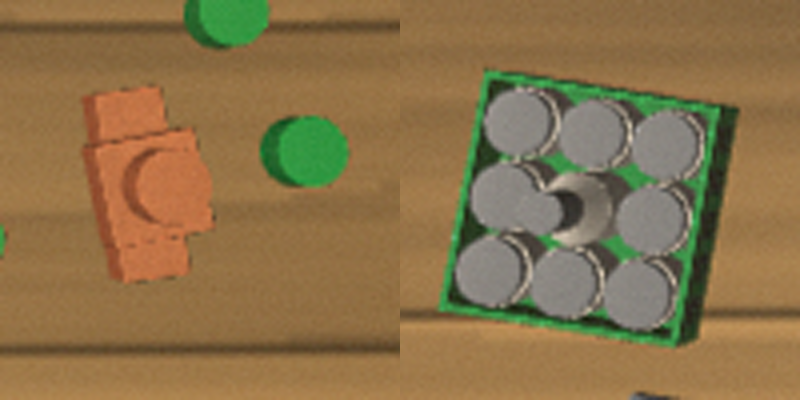

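```bash
cat > m2.py <<'E'
from m import *
def stones(d,P,ctr=(.52,-.33),lv=((.096,.1),)):
    pass
E
python3 - <<'E'
from m import *
for n in ['top','scene']:
    d=cam(n); P=cloud(d); hsv=masks(d); c0=onz(d,412,262,.05) if n=='top' else c0
    near=np.hypot(P[...,0]-c0[0],P[...,1]-c0[1])<.09
    g=(hsv[...,0]>40)&(hsv[...,0]<90)&(hsv[...,1]>100)
    print(n,c0.round(3),'hue stack',hsv[262,412] if n=='top' else hsv[195,160])
    zz=P[...,2][near&~g]; print(np.histogram(zz,bins=np.arange(-.01,.11,.01)))
    for lo,hi in [(.085,.11),(.057,.072),(.025,.04)]:
        m=near&~g&(P[...,2]>lo)&(P[...,2]<hi); q=P[m]; print(lo,len(q),rect(q),np.median(q,0).round(4))
    # trays
    m=((hsv[...,1]<50)&(hsv[...,2]>150)&(abs(P[...,2])<.02)).astype(np.uint8)
    cork=((hsv[...,2]>0)).astype(np.uint8)
    for nm,(x,y) in {'rt':(.45,-.107),'sq':(.636,.105),'bt':(.451,.082)}.items():
        N,L,S,C=cv2.connectedComponentsWithStats(m); u,v=proj(d,(x,y,.003)); l=L[int(v),int(u)]
        cs,_=cv2.findContours((L==l).astype(np.uint8),cv2.RETR_EXTERNAL,cv2.CHAIN_APPROX_NONE)
        p=np.array([onz(d,a,b,.003) for a,b in cs[0][:,0]]); print(nm,S[l],'ctr',onz(d,*C[l],.003).round(4),rect(p))
    ck=((P[...,2]>.005)&(P[...,2]<.012)&(np.hypot(P[...,0]-.611,P[...,1]+.109)<.06)); print('coaster',ck.sum(),rect(P[ck]),'zmed',np.median(P[ck],0).round(4))
    bw=(P[...,2]>.02)&(np.hypot(P[...,0]-.79,P[...,1])<.07); print('bowl',rect(P[bw]))
    cr=(hsv[...,0]>45)&(hsv[...,0]<85)&(hsv[...,1]>80)&(P[...,2]>.035)&(P[...,2]<.06)&(P[...,1]>.2)&(P[...,0]<.7);print('crate',rect(P[cr]))
    m=(P[...,2]>.104)&(P[...,2]<.12)&(abs(P[...,1]-.31)<.05)&(abs(P[...,0]-.49)<.05); print('cap',m.sum(),P[m].mean(0).round(4))
E
```

```text
top [ 0.523 -0.316  0.05 ] hue stack [ 11 163 197]
(array([1467, 1740,   21,   79,  325,   31,   39,  337,   21,   24,  293]), array([-0.01,  0.  ,  0.01,  0.02,  0.03,  0.04,  0.05,  0.06,  0.07,
        0.08,  0.09,  0.1 ]))
0.085 308 (array([ 525.7, -315.6]), array([41.1, 39.1]), 89.9) [ 0.5256 -0.3147  0.0959]
0.057 356 (array([ 524.2, -314.5]), array([57.9, 59.8]), 10.0) [ 0.5221 -0.3008  0.0639]
0.025 394 (array([ 522.1, -285.7]), array([109.7, 104.6]), 7.4) [ 0.5551 -0.3147  0.0321]
rt [307 281  25  25 476] ctr [ 0.4507 -0.1075  0.003 ] (array([ 450.9, -107.5]), array([56.4, 55.1]), 44.8)
sq [212 198  35  35 931] ctr [0.6365 0.107  0.003 ] (array([636.7, 107.1]), array([73.6, 73.7]), 9.3)
bt [ 212  279   55   29 1251] ctr [0.4513 0.0822 0.003 ] (array([451.3,  82. ]), array([ 56. , 124.8]), 6.5)
coaster 798 (array([ 617.8, -111.9]), array([ 89.8, 107.4]), 6.5) zmed [ 0.6111 -0.1083  0.0083]
bowl (array([787.7,   2.9]), array([80.4, 80.3]), 0.5)
crate (array([492.6, 315.6]), array([139.3, 137.9]), 81.1)
cap 106 [0.4923 0.3151 0.1103]
scene [ 0.523 -0.316  0.05 ] hue stack [ 11 
[... 310 characters left out ...]
array([62.6, 57.6]), 11.7) [ 0.543  -0.3074  0.0648]
0.025 216 (array([ 558.9, -345.5]), array([125.7,  44.3]), 81.3) [ 0.5656 -0.3095  0.0331]
rt [229 167  21  14 222] ctr [ 0.4484 -0.106   0.003 ] (array([ 448.4, -105.8]), array([52.5, 55.4]), 46.5)
sq [315 197  37  26 577] ctr [0.6349 0.1087 0.003 ] (array([633.6, 109. ]), array([71.2, 72. ]), 8.9)
bt [282 154  46  20 532] ctr [0.4481 0.0831 0.003 ] (array([447.5,  84.3]), array([ 52.1, 124. ]), 6.7)
coaster 603 (array([ 613.6, -106. ]), array([ 81.6, 100.9]), 41.2) zmed [ 0.6149 -0.1061  0.009 ]
bowl (array([787.7,   5.9]), array([81.1, 82.4]), 39.3)
crate (array([494.1, 316.3]), array([137.2, 142.2]), 81.1)
cap 55 [0.4949 0.3165 0.1101]
```

```bash
cat > go.py <<'E'
# usage: go.py x y z yaw : shift/turn in tool axes from now to TCP pose (tool y at angle yaw deg, z down)
import sys; from h import *; from scipy.spatial.transform import Rotation as Ro
s=robot.read_state(); R=Ro.from_rotvec(s['tcp_rot']).as_matrix()
x,y,z,yaw=map(float,sys.argv[1:5]); a=np.radians(yaw)
Y=np.array([np.cos(a),np.sin(a),0]); Z=np.array([0,0,-1.]); X=np.cross(Y,Z)
t=Ro.from_matrix(R.T@np.stack([X,Y,Z],1)).as_rotvec(degrees=True)
print('shift',(R.T@(np.array([x,y,z])-s['tcp_pos'])).round(4),'turn',t.round(2),'| t',round(s['time'],2),'pos',s['tcp_pos'].round(4),'F',np.round(s['force'],1),'gap',round(s['finger_gap'],4))
E
python3 go.py .526 -.315 .14 11
```

```text
shift [-0.6107 -0.6043  0.0988] turn [-2.000e-02  1.000e-02  5.317e+01] | t 0.35 pos [0.2396 0.495  0.2386] F [ 0.2 -0.7  0.6] gap 0.0882
```

step_arm --plan '[[[1,-0.03,-0.03,0.005,0,0,4],[1,-0.065,-0.065,0.01,0,0,8],[1,-0.1,-0.1,0.02,0,0,14],[1,-0.135,-0.135,0.03,0,0,20],[1,-0.17,-0.168,0.04,0,0,26],[1,-0.205,-0.203,0.05,0,0,32],[1,-0.24,-0.238,0.06,0,0,38],[1,-0.275,-0.272,0.065,0,0,44],[1,-0.3,-0.298,0.07,0,0,49],[1,-0.33,-0.326,0.07,0,0,53.2]]]' --squeeze 20

```text
time: 1.35
tcp_pos: [0.3945, 0.0562, 0.1684]
tcp_rot: [-2.003, -2.419, 0.0]
force: [0.5, 1.4, 0.4]
finger_gap: 0.0882
```

```bash
python3 go.py .526 -.315 .14 11
```

```text
shift [-0.3892  0.0601  0.0282] turn [-0.04 -0.02 -0.26] | t 1.35 pos [0.3945 0.0562 0.1684] F [0.5 1.4 0.4] gap 0.0882
```

step_arm --plan '[[[1,-0.045,0.007,0.003,0,0,0],[1,-0.09,0.014,0.006,0,0,0],[1,-0.135,0.021,0.01,0,0,0],[1,-0.18,0.028,0.014,0,0,0],[1,-0.225,0.035,0.018,0,0,0],[1,-0.27,0.042,0.021,0,0,0],[1,-0.315,0.049,0.024,0,0,0],[1,-0.355,0.055,0.028,0,0,0],[1,-0.38,0.059,0.028,0,0,0],[1,-0.39,0.06,0.028,0,0,0]]]'

```text
time: 2.35
tcp_pos: [0.528, -0.3157, 0.1401]
tcp_rot: [-2.001, -2.422, 0.0]
force: [0.6, -0.6, 1.4]
finger_gap: 0.0878
```

```bash
python3 go.py .526 -.315 .074 11; python3 - <<'E'
from h import *
d=cam('scene'); f=d['frame']; u,v=proj(d,(.526,-.315,.09)); print(u,v)
u,v=int(u),int(v); cv2.imwrite('pics/g1.png',cv2.resize(f[max(v-80,0):v+70,max(u-100,0):u+100],(800,600),interpolation=cv2.INTER_CUBIC))
E
```

```text
shift [ 0.0011 -0.0018  0.0661] turn [-0.01  0.   -0.12] | t 2.35 pos [ 0.528  -0.3157  0.1401] F [ 0.6 -0.6  1.4] gap 0.0878
156.38121522981186 181.04767218451192
```

View pics/g1.png

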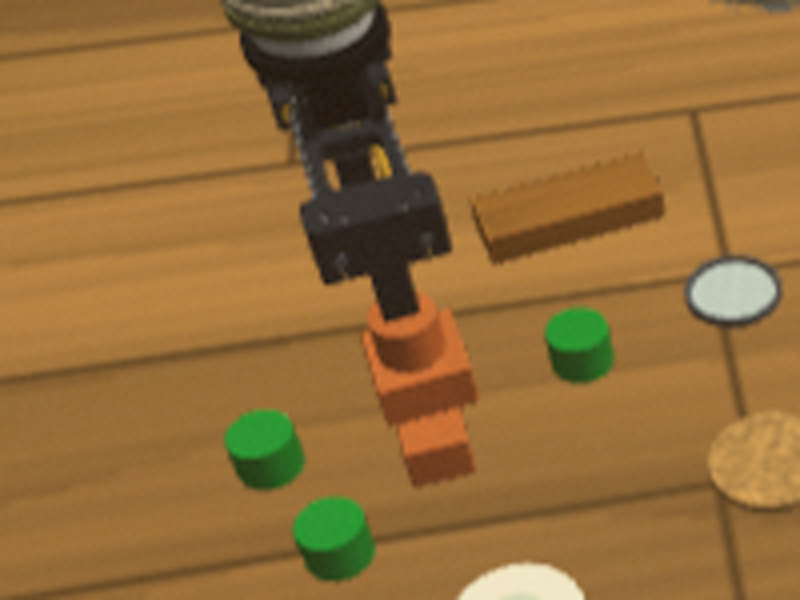

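The gripper is centred above the round stone at crop (400,320), jaws along the bar. I descend and grip.

step_arm --plan '[[[1,0.001,-0.002,0.015,0,0,0],[1,0.001,-0.002,0.03,0,0,0],[1,0.001,-0.002,0.045,0,0,0],[1,0.001,-0.002,0.058,0,0,0],[1,0.001,-0.002,0.066,0,0,0],[1,0.001,-0.002,0.066,0,0,0],[-0.2,0.001,-0.002,0.066,0,0,0],[-0.6,0.001,-0.002,0.066,0,0,0],[-1,0.001,-0.002,0.066,0,0,0],[-1,0.001,-0.002,0.066,0,0,0]]]' --squeeze 15

```text
time: 3.4
tcp_pos: [0.5257, -0.3131, 0.0751]
tcp_rot: [1.999, 2.423, -0.0]
force: [-0.0, 0.6, -0.5]
finger_gap: 0.0582
```

```bash
python3 go.py .526 -.315 .12 11
```

```text
shift [-0.0019 -0.     -0.0449] turn [ 0.02  0.03 -0.03] | t 3.4 pos [ 0.5257 -0.3131  0.0751] F [-0.   0.6 -0.5] gap 0.0582
```

step_arm --plan '[[[-1,0,0,0,0,0,0],[-1,0,0,0,0,0,0],[-1,0,0,0,0,0,0],[-1,0,0,0,0,0,0],[-1,0,0,0,0,0,0],[-1,0,0,-0.005,0,0,0],[-1,0,0,-0.015,0,0,0],[-1,0,0,-0.03,0,0,0],[-1,0,0,-0.04,0,0,0],[-1,0,0,-0.045,0,0,0]]]'

```text
time: 4.4
tcp_pos: [0.5259, -0.3132, 0.1212]
tcp_rot: [1.998, 2.422, -0.0]
force: [-0.2, 0.7, -1.9]
finger_gap: 0.0415
```

```bash
python3 go.py .4495 -.107 .09 11
```

```text
shift [ 0.2171 -0.0358  0.0308] turn [ 0.07  0.09 -0.03] | t 4.4 pos [ 0.5259 -0.3132  0.1212] F [-0.2  0.7 -1.9] gap 0.0415
```

step_arm --plan '[[[-1,0.015,-0.002,0.002,0,0,0],[-1,0.045,-0.007,0.005,0,0,0],[-1,0.08,-0.013,0.01,0,0,0],[-1,0.115,-0.019,0.015,0,0,0],[-1,0.15,-0.025,0.02,0,0,0],[-1,0.18,-0.03,0.025,0,0,0],[-1,0.203,-0.034,0.03,0,0,0],[-1,0.214,-0.036,0.031,0,0,0],[-1,0.218,-0.036,0.031,0,0,0],[-1,0.218,-0.036,0.031,0,0,0]]]'

```text
time: 5.4
tcp_pos: [0.4493, -0.1062, 0.0891]
tcp_rot: [1.998, 2.423, 0.0]
force: [0.9, 0.2, -0.7]
finger_gap: 0.0417
```

```bash
python3 go.py .4495 -.106 .0145 11; python3 - <<'E'
from m import *
for n in ['scene','top']:
    d=cam(n); P=cloud(d); h=masks(d)
    m=(h[...,0]<14)&(h[...,1]>140)&(P[...,2]>.06)&(np.hypot(P[...,0]-.45,P[...,1]+.107)<.06)
    print(n,m.sum(),rect(P[m]) if m.sum()>5 else '',np.percentile(P[m][:,2],[2,98]).round(4) if m.sum() else '')
E
```

```text
shift [0.0003 0.0002 0.0746] turn [ 0.04  0.04 -0.02] | t 5.4 pos [ 0.4493 -0.1062  0.0891] F [ 0.9  0.2 -0.7] gap 0.0417
scene 67 (array([ 472.5, -117.1]), array([23.4, 58.8]), 89.3) [0.0811 0.1141]
top 0
```

step_arm --plan '[[[-1,0,0,0.012,0,0,0],[-1,0,0,0.028,0,0,0],[-1,0,0,0.042,0,0,0],[-1,0,0,0.054,0,0,0],[-1,0,0,0.062,0,0,0],[-1,0,0,0.067,0,0,0],[-1,0,0,0.07,0,0,0],[-1,0,0,0.072,0,0,0],[-1,0,0,0.073,0,0,0],[-1,0,0,0.073,0,0,0]]]'

```text
time: 6.5
tcp_pos: [0.4488, -0.1059, 0.0159]
tcp_rot: [1.999, 2.423, 0.0]
force: [0.4, -0.7, -1.5]
finger_gap: 0.0418
```

```bash
python3 go.py .4495 -.106 .0145 11
```

```text
shift [-0.0002  0.0006  0.0014] turn [ 0.01  0.01 -0.03] | t 6.5 pos [ 0.4488 -0.1059  0.0159] F [ 0.4 -0.7 -1.5] gap 0.0418
```

step_arm --plan '[[[-1,0,0,0.0003,0,0,0],[-1,0,0,0.0006,0,0,0],[-1,0,0,0.001,0,0,0],[-1,0,0,0.0013,0,0,0],[-1,0,0,0.0016,0,0,0],[-1,0,0,0.002,0,0,0],[-1,0,0,0.002,0,0,0],[-1,0,0,0.002,0,0,0],[-1,0,0,0.002,0,0,0],[-1,0,0,0.002,0,0,0]]]'

```text
time: 7.5
tcp_pos: [0.4488, -0.1058, 0.0138]
tcp_rot: [1.999, 2.424, 0.0]
force: [-0.3, 0.7, 1.0]
finger_gap: 0.0411
```

step_arm --plan '[[[-1,0,0,0.0003,0,0,0],[-1,0,0,0.0006,0,0,0],[-1,0,0,0.0008,0,0,0],[-1,0,0,0.0008,0,0,0],[-1,0,0,0.0008,0,0,0],[-1,0,0,0.0008,0,0,0],[-1,0,0,0.0008,0,0,0],[-1,0,0,0.0008,0,0,0],[-1,0,0,0.0008,0,0,0],[-1,0,0,0.0008,0,0,0]]]'

```text
time: 8.5
tcp_pos: [0.4488, -0.1059, 0.0137]
tcp_rot: [1.998, 2.423, 0.0]
force: [-3.3, 1.4, 13.8]
finger_gap: 0.0419
```

```bash
python3 go.py .4495 -.106 .0145 11
```

```text
shift [-0.0003  0.0007 -0.0008] turn [ 0.03  0.03 -0.02] | t 8.5 pos [ 0.4488 -0.1059  0.0137] F [-3.3  1.4 13.8] gap 0.0419
```

step_arm --plan '[[[-1,0,0,-0.0005,0,0,0],[-1,0,0,-0.0005,0,0,0],[0.1,0,0,-0.0005,0,0,0],[0.2,0,0,-0.0005,0,0,0],[0.3,0,0,-0.0005,0,0,0],[0.6,0,0,-0.0005,0,0,0],[0.6,0,0,-0.005,0,0,0],[0.8,0,0,-0.025,0,0,0],[1,0,0,-0.055,0,0,0],[1,0,0,-0.09,0,0,0]]]'

```text
time: 9.5
tcp_pos: [0.4483, -0.1056, 0.1037]
tcp_rot: [-1.998, -2.422, 0.001]
force: [0.3, -0.1, -0.3]
finger_gap: 0.0878
```

```bash
python3 go.py .524 -.314 .1 10.5
```

```text
shift [-0.219   0.0347  0.0034] turn [-0.09 -0.07  0.47] | t 9.5 pos [ 0.4483 -0.1056  0.1037] F [ 0.3 -0.1 -0.3] gap 0.0878
```

step_arm --plan '[[[1,-0.015,0.003,0,0,0,0],[1,-0.045,0.007,0,0,0,0],[1,-0.08,0.013,0,0,0,0],[1,-0.115,0.018,0,0,0,0],[1,-0.145,0.023,0,0,0,0],[1,-0.165,0.026,0,0,0,0],[1,-0.18,0.0285,0,0,0,0.5],[1,-0.195,0.031,0,0,0,0.5],[1,-0.21,0.033,0.002,0,0,0.5],[1,-0.219,0.035,0.003,0,0,0.5]]]'

```text
time: 10.5
tcp_pos: [0.5247, -0.3154, 0.099]
tcp_rot: [-2.01, -2.413, 0.0]
force: [-0.5, 0.4, -0.0]
finger_gap: 0.0883
```

```bash
python3 - <<'E'
from m import *
for n in ['scene','top']:
    d=cam(n); P=cloud(d); h=masks(d)
    b=(h[...,0]<14)&(h[...,1]>140)
    m=b&(P[...,2]>.029)&(P[...,2]<.04)&(np.hypot(P[...,0]-.45,P[...,1]+.107)<.05)
    print(n,'round',rect(P[m]),np.median(P[m],0).round(4))
    near=np.hypot(P[...,0]-.523,P[...,1]+.314)<.08
    for lo,hi in [(.058,.07),(.026,.038)]:
        m=b&near&(P[...,2]>lo)&(P[...,2]<hi); print(lo,m.sum(),rect(P[m]))
    if n=='scene': f=d['frame'][120:270,100:300]; cv2.imwrite('pics/g2.png',cv2.resize(f,(800,600),interpolation=cv2.INTER_CUBIC))
E
python3 go.py .524 -.314 .042 10.5
```

```text
scene round (array([ 448.5, -108.5]), array([38.9, 39.7]), 84.1) [ 0.4512 -0.1083  0.0364]
0.058 314 (array([ 525.6, -313. ]), array([61.5, 56.9]), 9.9)
0.026 188 (array([ 565.4, -303.4]), array([33.1, 53.7]), 11.9)
top round (array([ 447.5, -108.9]), array([39.3, 38. ]), 54.8) [ 0.4482 -0.1087  0.0353]
0.058 313 (array([ 523.2, -308.5]), array([58.1, 47.5]), 7.0)
0.026 159 (array([ 540.8, -294.1]), array([38.6, 87.4]), 63.0)
shift [ 0.0012 -0.0005  0.0571] turn [-0.02 -0.03 -0.08] | t 10.6 pos [ 0.5248 -0.3151  0.0991] F [-0.2  0.5  0.3] gap 0.0883
```

View pics/g2.png

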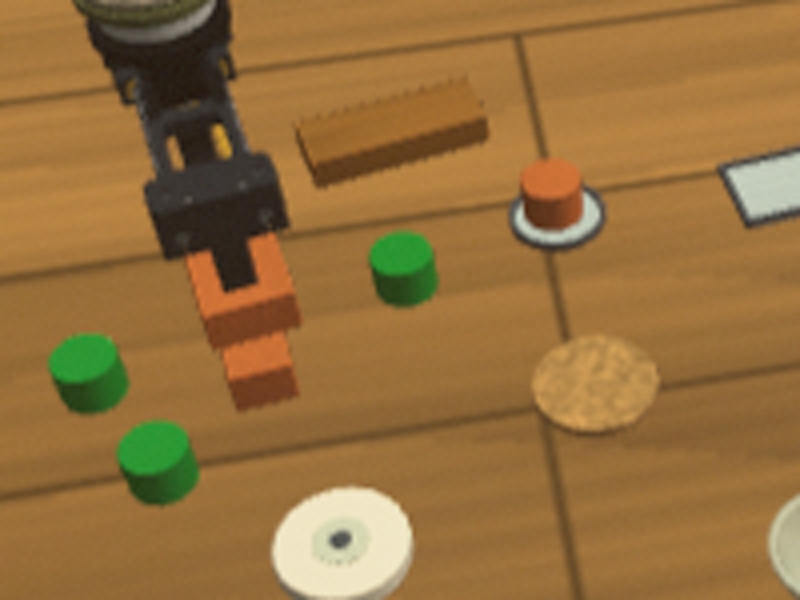

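The round stone sits flat in its tray at crop (550,195). Next is the square stone.

step_arm --plan '[[[1,0.001,0,0.013,0,0,0],[1,0.001,0,0.03,0,0,0],[1,0.001,0,0.045,0,0,0],[1,0.001,0,0.053,0,0,0],[1,0.001,0,0.0565,0,0,0],[0.5,0.001,0,0.0565,0,0,0],[0.3,0.001,0,0.0565,0,0,0],[0,0.001,0,0.0565,0,0,0],[-1,0.001,0,0.0565,0,0,0],[-1,0.001,0,0.0565,0,0,0]]]' --squeeze 25

```text
time: 11.6
tcp_pos: [0.5249, -0.3134, 0.044]
tcp_rot: [2.009, 2.414, 0.0]
force: [1.0, 0.1, 2.9]
finger_gap: 0.0578
```

```bash
python3 go.py .524 -.314 .09 10.5
```

```text
shift [-0.0005 -0.001  -0.046 ] turn [ 0.05  0.05 -0.03] | t 11.6 pos [ 0.5249 -0.3134  0.044 ] F [1.  0.1 2.9] gap 0.0578
```

step_arm --plan '[[[-1,0,0,0,0,0,0],[-1,0,0,0,0,0,0],[-1,0,0,-0.002,0,0,0],[-1,0,0,-0.006,0,0,0],[-1,0,0,-0.014,0,0,0],[-1,0,0,-0.026,0,0,0],[-1,0,0,-0.036,0,0,0],[-1,0,0,-0.042,0,0,0],[-1,0,0,-0.045,0,0,0],[-1,0,0,-0.046,0,0,0]]]'

```text
time: 12.6
tcp_pos: [0.5246, -0.3132, 0.0898]
tcp_rot: [2.009, 2.415, -0.0]
force: [0.1, -0.5, -1.9]
finger_gap: 0.058
```

```bash
python3 go.py .636 .108 .09 9.2
```

```text
shift [ 3.940e-01  1.861e-01 -3.000e-04] turn [0.01 0.02 1.27] | t 12.6 pos [ 0.5246 -0.3132  0.0898] F [ 0.1 -0.5 -1.9] gap 0.058
```

step_arm --plan '[[[-1,0.01,0.005,0,0,0,0],[-1,0.03,0.014,0,0,0,0],[-1,0.06,0.028,0,0,0,0.3],[-1,0.095,0.045,0,0,0,0.3],[-1,0.135,0.064,0,0,0,0.6],[-1,0.175,0.083,0,0,0,0.6],[-1,0.215,0.1015,0,0,0,0.9],[-1,0.255,0.1205,0,0,0,1],[-1,0.29,0.137,0,0,0,1.3],[-1,0.32,0.151,0,0,0,1.3]]]'

```text
time: 13.6
tcp_pos: [0.6147, 0.032, 0.089]
tcp_rot: [-2.035, -2.392, 0.001]
force: [1.0, -0.2, -2.5]
finger_gap: 0.0576
```

```bash
python3 go.py .636 .108 .04 9.2
```

```text
shift [0.0716 0.0333 0.049 ] turn [-0.05 -0.03  0.04] | t 13.6 pos [0.6147 0.032  0.089 ] F [ 1.  -0.2 -2.5] gap 0.0576
```

step_arm --plan '[[[-1,0.025,0.012,0,0,0,0],[-1,0.045,0.021,0.002,0,0,0],[-1,0.06,0.028,0.008,0,0,0],[-1,0.069,0.032,0.018,0,0,0],[-1,0.0715,0.033,0.03,0,0,0],[-1,0.0715,0.033,0.04,0,0,0],[-1,0.0715,0.033,0.047,0,0,0],[-1,0.0715,0.033,0.049,0,0,0],[-1,0.0715,0.033,0.049,0,0,0],[-1,0.0715,0.033,0.049,0,0,0]]]'

```text
time: 14.6
tcp_pos: [0.6364, 0.1044, 0.0409]
tcp_rot: [2.037, 2.391, 0.001]
force: [-0.3, 0.5, -2.4]
finger_gap: 0.0579
```

```bash
python3 go.py .636 .108 .016 9.2
```

```text
shift [0.0036 0.0002 0.0249] turn [ 0.05  0.01 -0.06] | t 14.6 pos [0.6364 0.1044 0.0409] F [-0.3  0.5 -2.4] gap 0.0579
```

step_arm --plan '[[[-1,0.002,0,0.004,0,0,0],[-1,0.0035,0,0.01,0,0,0],[-1,0.0035,0,0.016,0,0,0],[-1,0.0035,0,0.02,0,0,0],[-1,0.0035,0,0.023,0,0,0],[-1,0.0035,0,0.0245,0,0,0],[-1,0.0035,0,0.025,0,0,0],[-1,0.0035,0,0.0253,0,0,0],[-1,0.0035,0,0.0256,0,0,0],[-1,0.0035,0,0.0258,0,0,0]]]'

```text
time: 15.6
tcp_pos: [0.6357, 0.1082, 0.015]
tcp_rot: [2.036, 2.392, 0.0]
force: [-2.0, -0.3, 0.7]
finger_gap: 0.0578
```

```bash
python3 go.py .636 .108 .015 9.2
```

```text
shift [-0.0003  0.0003  0.    ] turn [ 0.03  0.01 -0.03] | t 15.6 pos [0.6357 0.1082 0.015 ] F [-2.  -0.3  0.7] gap 0.0578
```

step_arm --plan '[[[-1,0,0,0.0002,0,0,0],[-1,0,0,0.0004,0,0,0],[-1,0,0,0.0006,0,0,0],[-1,0,0,0.0007,0,0,0],[-1,0,0,0.0007,0,0,0],[-1,0,0,0.0007,0,0,0],[-1,0,0,0.0007,0,0,0],[-1,0,0,0.0007,0,0,0],[-1,0,0,0.0007,0,0,0],[-1,0,0,0.0007,0,0,0]]]'

```text
time: 16.6
tcp_pos: [0.6357, 0.1082, 0.015]
tcp_rot: [2.036, 2.391, 0.001]
force: [-4.1, -0.3, 8.2]
finger_gap: 0.0579
```

step_arm --plan '[[[-1,0,0,-0.0005,0,0,0],[-1,0,0,-0.0005,0,0,0],[0.45,0,0,-0.0005,0,0,0],[0.6,0,0,-0.0005,0,0,0],[0.8,0,0,-0.0005,0,0,0],[1,0,0,-0.0005,0,0,0],[1,0,0,-0.004,0,0,0],[1,0,0,-0.025,0,0,0],[1,0,0,-0.055,0,0,0],[1,0,0,-0.085,0,0,0]]]'

```text
time: 17.6
tcp_pos: [0.6354, 0.1082, 0.0999]
tcp_rot: [-2.036, -2.392, 0.001]
force: [1.2, 0.3, 0.1]
finger_gap: 0.0882
```

```bash
python3 go.py .53 -.25 .1 -79
```

```text
shift [-0.3368 -0.1611 -0.    ] turn [-3.000e-02  2.000e-02  8.817e+01] | t 17.6 pos [0.6354 0.1082 0.0999] F [1.2 0.3 0.1] gap 0.0882
```

step_arm --plan '[[[1,-0.015,-0.007,0,0,0,4],[1,-0.05,-0.024,0,0,0,12],[1,-0.085,-0.041,0,0,0,20],[1,-0.12,-0.057,0,0,0,28],[1,-0.155,-0.074,0,0,0,36],[1,-0.19,-0.091,0,0,0,44],[1,-0.225,-0.108,0,0,0,52],[1,-0.255,-0.122,0,0,0,60],[1,-0.275,-0.132,0,0,0,68],[1,-0.285,-0.136,0,0,0,74]]]'

```text
time: 18.6
tcp_pos: [0.5461, -0.1969, 0.0992]
tcp_rot: [3.068, 0.673, 0.0]
force: [0.4, 0.7, 0.2]
finger_gap: 0.0884
```

```bash
python3 - <<'E'
from m import *
for n in ['scene','top']:
    d=cam(n); P=cloud(d); h=masks(d)
    b=(h[...,0]<14)&(h[...,1]>140)
    near=np.hypot(P[...,0]-.523,P[...,1]+.314)<.09
    m=b&near&(P[...,2]>.026)&(P[...,2]<.038); print(n,m.sum(),rect(P[m]))
    m=b&(np.hypot(P[...,0]-.636,P[...,1]-.108)<.055)&(P[...,2]>.029)&(P[...,2]<.041); print('sq',m.sum(),rect(P[m]),np.percentile(P[m][:,2],[5,50,95]).round(4))
E
python3 go.py .523 -.314 .1 -79
```

```text
scene 507 (array([ 527.7, -315.2]), array([110.3,  39.7]), 7.3)
sq 422 (array([634.8, 107. ]), array([60.1, 57.6]), 8.0) [0.0316 0.036  0.0387]
top 0 (array([0., 0.]), array([0., 0.]), 0.0)
sq 580 (array([633.4, 106. ]), array([56.7, 56.2]), 9.0) [0.032  0.0353 0.0384]
shift [-0.071   0.0968 -0.0008] turn [ 3.0e-02 -1.0e-02  1.4e+01] | t 18.7 pos [ 0.5465 -0.1962  0.0992] F [ 0.4 -0.3 -0.5] gap 0.0881
```

```bash
python3 go.py .526 -.315 .06 -82.7
```

```text
shift [-0.0688  0.099   0.0392] turn [ 0.03 -0.02 17.7 ] | t 18.7 pos [ 0.5465 -0.1962  0.0992] F [ 0.4 -0.3 -0.5] gap 0.0881
```

step_arm --plan '[[[0.6,-0.008,0.012,0,0,0,4],[0.6,-0.022,0.032,0,0,0,9],[0.6,-0.04,0.057,0,0,0,14],[0.6,-0.055,0.079,0,0,0,17.7],[0.6,-0.064,0.092,0.005,0,0,17.7],[0.6,-0.068,0.098,0.015,0,0,17.7],[0.6,-0.069,0.099,0.025,0,0,17.7],[0.6,-0.069,0.099,0.034,0,0,17.7],[0.6,-0.069,0.099,0.039,0,0,17.7],[0.6,-0.069,0.099,0.039,0,0,17.7]]]'

```text
time: 19.7
tcp_pos: [0.5263, -0.3127, 0.059]
tcp_rot: [-3.133, -0.207, 0.002]
force: [0.0, 0.6, 0.3]
finger_gap: 0.0708
```

```bash
python3 go.py .526 -.315 .0105 -82.7;  python3 - <<'E'
from m import *
d=cam('scene'); P=cloud(d); h=masks(d)
b=(h[...,0]<14)&(h[...,1]>140)
near=np.hypot(P[...,0]-.523,P[...,1]+.314)<.09
m=b&near&(P[...,2]>.026)&(P[...,2]<.038); print(m.sum(),rect(P[m]))
u,v=map(int,proj(d,(.526,-.315,.04)));cv2.imwrite('pics/g3.png',cv2.resize(d['frame'][v-60:v+60,u-80:u+80],(800,600),interpolation=cv2.INTER_CUBIC))
E
```

```text
shift [-0.0006  0.0023  0.0485] turn [-0.08  0.07  0.25] | t 19.7 pos [ 0.5263 -0.3127  0.059 ] F [0.  0.6 0.3] gap 0.0708
513 (array([ 526.7, -315.3]), array([111.6,  39.7]), 7.5)
```

View pics/g3.png

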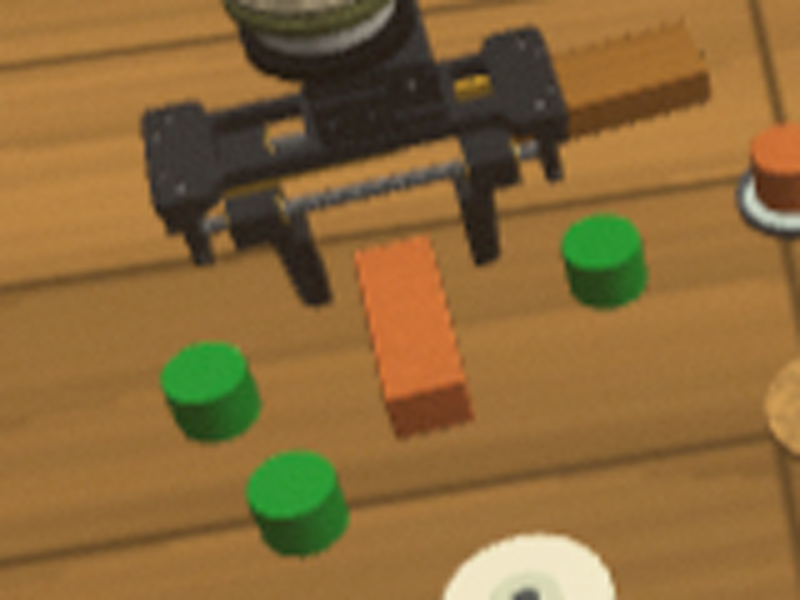

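Fingers straddle the bar (crop 395,330), and the green discs are clear. I descend and grip.

step_arm --plan '[[[0.6,0,0.002,0.012,0,0,0.2],[0.6,0,0.002,0.027,0,0,0.2],[0.6,0,0.002,0.039,0,0,0.2],[0.6,0,0.002,0.046,0,0,0.2],[0.6,0,0.002,0.048,0,0,0.2],[0.3,0,0.002,0.048,0,0,0.2],[0,0,0.002,0.048,0,0,0.2],[-1,0,0.002,0.048,0,0,0.2],[-1,0,0.002,0.048,0,0,0.2],[-1,0,0.002,0.048,0,0,0.2]]]' --squeeze 35

```text
time: 20.75
tcp_pos: [0.5268, -0.3159, 0.0123]
tcp_rot: [3.135, 0.199, 0.001]
force: [0.5, 0.5, 2.4]
finger_gap: 0.0396
```

```bash
python3 go.py .526 -.315 .07 -82.7
```

```text
shift [-0.0006 -0.001  -0.0577] turn [ 0.03 -0.03 -0.03] | t 20.75 pos [ 0.5268 -0.3159  0.0123] F [0.5 0.5 2.4] gap 0.0396
```

step_arm --plan '[[[-1,0,0,0,0,0,0],[-1,0,0,-0.002,0,0,0],[-1,0,0,-0.006,0,0,0],[-1,0,0,-0.014,0,0,0],[-1,0,0,-0.026,0,0,0],[-1,0,0,-0.04,0,0,0],[-1,0,0,-0.052,0,0,0],[-1,0,0,-0.06,0,0,0],[-1,0,0,-0.064,0,0,0],[-1,0,0,-0.065,0,0,0]]]'

```text
time: 21.75
tcp_pos: [0.5267, -0.3158, 0.0774]
tcp_rot: [3.135, 0.199, 0.001]
force: [-0.9, -0.6, -3.2]
finger_gap: 0.0394
```

```bash
python3 go.py .45 .083 .078 6.6
```

```text
shift [-0.0256 -0.4053 -0.0007] turn [ 3.000e-02  0.000e+00 -8.933e+01] | t 21.75 pos [ 0.5267 -0.3158  0.0774] F [-0.9 -0.6 -3.2] gap 0.0394
```

step_arm --plan '[[[-1,0,-0.008,-0.002,0,0,-2],[-1,-0.001,-0.024,-0.004,0,0,-6],[-1,-0.003,-0.048,-0.006,0,0,-11],[-1,-0.005,-0.076,-0.008,0,0,-17],[-1,-0.007,-0.106,-0.01,0,0,-23],[-1,-0.009,-0.136,-0.01,0,0,-29],[-1,-0.01,-0.166,-0.01,0,0,-35],[-1,-0.012,-0.196,-0.01,0,0,-41],[-1,-0.014,-0.226,-0.01,0,0,-47],[-1,-0.016,-0.256,-0.01,0,0,-53]]]'

```text
time: 22.75
tcp_pos: [0.4776, -0.0622, 0.0867]
tcp_rot: [-2.712, -1.585, 0.001]
force: [0.9, 1.1, -2.9]
finger_gap: 0.0397
```

```bash
python3 go.py .45 .083 .07 6.6
```

```text
shift [ 0.113  -0.0952  0.0168] turn [-4.000e-02 -1.000e-02 -3.599e+01] | t 22.75 pos [ 0.4776 -0.0622  0.0867] F [ 0.9  1.1 -2.9] gap 0.0397
```

step_arm --plan '[[[-1,0.022,-0.018,0,0,0,-6],[-1,0.044,-0.037,0,0,0,-12],[-1,0.065,-0.055,0,0,0,-18],[-1,0.083,-0.07,0.003,0,0,-24],[-1,0.097,-0.082,0.007,0,0,-29],[-1,0.106,-0.089,0.012,0,0,-33],[-1,0.111,-0.094,0.016,0,0,-35.5],[-1,0.112,-0.095,0.017,0,0,-36],[-1,0.112,-0.095,0.017,0,0,-36],[-1,0.112,-0.095,0.017,0,0,-36]]]'

```text
time: 23.75
tcp_pos: [0.4516, 0.0801, 0.0701]
tcp_rot: [2.098, 2.338, 0.0]
force: [-0.6, 0.3, -3.7]
finger_gap: 0.0395
```

```bash
python3 go.py .45 .083 .018 6.6; python3 - <<'E'
from m import *
d=cam('scene'); P=cloud(d); h=masks(d)
b=(h[...,0]<14)&(h[...,1]>140)
m=b&(np.hypot(P[...,0]-.45,P[...,1]-.083)<.1)&(P[...,2]>.08)&(P[...,2]<.1); print(m.sum(),rect(P[m]))
u,v=map(int,proj(d,(.45,.083,.04)));cv2.imwrite('pics/g4.png',cv2.resize(d['frame'][v-60:v+60,u-80:u+80],(800,600),interpolation=cv2.INTER_CUBIC))
E
```

```text
shift [ 0.0031 -0.0013  0.0521] turn [ 0.02  0.01 -0.4 ] | t 23.75 pos [0.4516 0.0801 0.0701] F [-0.6  0.3 -3.7] gap 0.0395
221 (array([452.7,  52.6]), array([43.9, 53.2]), 6.7)
```

View pics/g4.png

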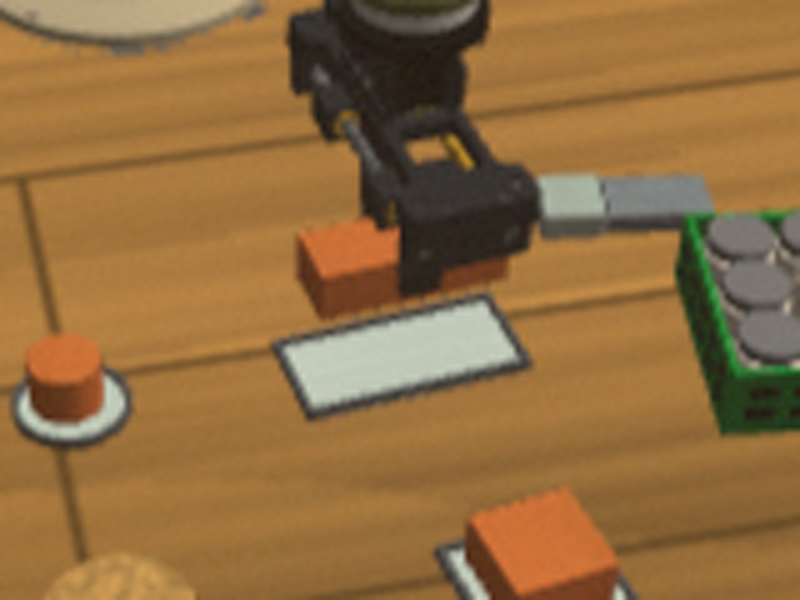

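The bar is level and lined up above its tray (crop 400,350). I lower it.

step_arm --plan '[[[-1,0.001,0,0.008,0,0,-0.4],[-1,0.003,-0.001,0.02,0,0,-0.4],[-1,0.003,-0.001,0.032,0,0,-0.4],[-1,0.003,-0.001,0.041,0,0,-0.4],[-1,0.003,-0.001,0.047,0,0,-0.4],[-1,0.003,-0.001,0.051,0,0,-0.4],[-1,0.003,-0.001,0.053,0,0,-0.4],[-1,0.003,-0.001,0.0535,0,0,-0.4],[-1,0.003,-0.001,0.054,0,0,-0.4],[-1,0.003,-0.001,0.0543,0,0,-0.4]]]'

```text
time: 24.8
tcp_pos: [0.4502, 0.0834, 0.0159]
tcp_rot: [2.088, 2.347, 0.001]
force: [0.6, 0.5, -4.0]
finger_gap: 0.0396
```

```bash
python3 go.py .45 .083 .015 6.6
```

```text
shift [-0.0004 -0.0003  0.0009] turn [0.03 0.01 0.07] | t 24.8 pos [0.4502 0.0834 0.0159] F [ 0.6  0.5 -4. ] gap 0.0396
```

step_arm --plan '[[[-1,0,0,0.0002,0,0,0],[-1,0,0,0.0004,0,0,0],[-1,0,0,0.0006,0,0,0],[-1,0,0,0.0008,0,0,0],[-1,0,0,0.001,0,0,0],[-1,0,0,0.001,0,0,0],[-1,0,0,0.001,0,0,0],[-1,0,0,0.001,0,0,0],[-1,0,0,0.001,0,0,0],[-1,0,0,0.001,0,0,0]]]'

```text
time: 25.8
tcp_pos: [0.4501, 0.0834, 0.0153]
tcp_rot: [2.088, 2.347, 0.001]
force: [-2.6, 0.2, 9.2]
finger_gap: 0.0397
```

step_arm --plan '[[[-1,0,0,-0.0005,0,0,0],[-1,0,0,-0.0005,0,0,0],[0.1,0,0,-0.0005,0,0,0],[0.3,0,0,-0.0005,0,0,0],[0.6,0,0,-0.0005,0,0,0],[0.6,0,0,-0.0005,0,0,0],[0.6,0,0,-0.004,0,0,0],[0.6,0,0,-0.03,0,0,0],[0.6,0,0,-0.07,0,0,0],[0.6,0,0,-0.115,0,0,0]]]'

```text
time: 26.8
tcp_pos: [0.4494, 0.0834, 0.1307]
tcp_rot: [-2.087, -2.346, 0.002]
force: [0.9, -0.8, -0.3]
finger_gap: 0.0703
```

```bash
python3 go.py .4935 .3158 .15 51; python3 - <<'E'
from h import *
s=robot.read_state();print(s['q'].round(2))
E
```

```text
shift [ 0.2257  0.0707 -0.0194] turn [ -0.11  -0.07 -44.33] | t 26.8 pos [0.4494 0.0834 0.1307] F [ 0.9 -0.8 -0.3] gap 0.0703
[-0.08  0.34  1.72  0.    1.09 -0.19]
```

step_arm --plan '[[[0.6,0.012,0.003,-0.01,0,0,0],[0.6,0.036,0.01,-0.018,0,0,0],[0.6,0.07,0.022,-0.0195,0,0,0],[0.6,0.105,0.033,-0.0195,0,0,0],[0.6,0.14,0.044,-0.0195,0,0,0],[0.6,0.172,0.054,-0.0195,0,0,0],[0.6,0.2,0.063,-0.0195,0,0,0],[0.6,0.218,0.0685,-0.0195,0,0,0],[0.6,0.225,0.0705,-0.0195,0,0,0],[0.6,0.226,0.071,-0.0195,0,0,0]]]'

```text
time: 27.8
tcp_pos: [0.4942, 0.3164, 0.1491]
tcp_rot: [-2.087, -2.348, 0.001]
force: [-0.3, -0.3, -0.4]
finger_gap: 0.0706
```

```bash
python3 go.py .4935 .3158 .074 6.6; python3 - <<'E'
from m import *
d=cam('scene'); P=cloud(d); h=masks(d)
b=(h[...,0]<14)&(h[...,1]>140)
m=b&(np.hypot(P[...,0]-.45,P[...,1]-.083)<.09)&(P[...,2]>.028)&(P[...,2]<.041); print('bar',m.sum(),rect(P[m]),np.percentile(P[m][:,2],[5,50,95]).round(4))
u,v=map(int,proj(d,(.47,.25,.08)));cv2.imwrite('pics/g5.png',cv2.resize(d['frame'][v-60:v+60,u-80:u+80],(800,600),interpolation=cv2.INTER_CUBIC))
E
```

```text
shift [-0.0005 -0.0007  0.0751] turn [-0.02  0.01  0.12] | t 27.8 pos [0.4942 0.3164 0.1491] F [-0.3 -0.3 -0.4] gap 0.0706
bar 428 (array([449.2,  84.9]), array([ 42.9, 110.3]), 7.8) [0.0298 0.0362 0.039 ]
```

View pics/g5.png

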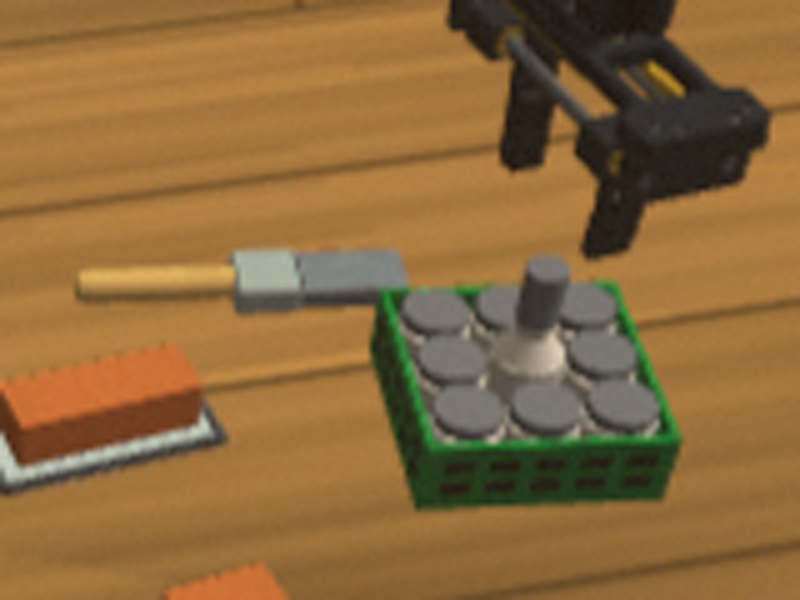

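The bar lies in its tray. The jaws are above the cap (crop 545,290). I descend onto the cap.

step_arm --plan '[[[0.6,-0.0005,-0.0007,0.015,0,0,0],[0.6,-0.0005,-0.0007,0.033,0,0,0],[0.6,-0.0005,-0.0007,0.05,0,0,0],[0.6,-0.0005,-0.0007,0.064,0,0,0],[0.6,-0.0005,-0.0007,0.072,0,0,0],[0.6,-0.0005,-0.0007,0.074,0,0,0],[0,-0.0005,-0.0007,0.074,0,0,0],[-0.3,-0.0005,-0.0007,0.074,0,0,0],[-0.45,-0.0005,-0.0007,0.074,0,0,0],[-0.45,-0.0005,-0.0007,0.074,0,0,0]]]' --squeeze 40

```text
time: 28.85
tcp_pos: [0.4939, 0.3156, 0.0756]
tcp_rot: [2.088, 2.347, 0.001]
force: [-0.5, -0.7, -0.1]
finger_gap: 0.0408
```

step_arm --plan '[[[-0.6,0,0,0,0,0,0],[-0.8,0,0,0,0,0,0],[-1,0,0,0,0,0,0],[-1,0,0,0,0,0,0],[-1,0,0,0,0,0,0],[-1,0,0,0,0,0,0],[-1,0,0,0,0,0,0],[-1,0,0,0,0,0,0],[-1,0,0,-0.001,0,0,0],[-1,0,0,-0.002,0,0,0]]]'

```text
time: 29.85
tcp_pos: [0.4934, 0.3154, 0.0769]
tcp_rot: [-2.088, -2.347, 0.002]
force: [0.3, 0.2, -1.5]
finger_gap: 0.0226
```

```bash
python3 go.py .4935 .3158 .14 6.6
```

```text
shift [ 0.0003  0.     -0.0631] turn [-0.06  0.01  0.07] | t 29.85 pos [0.4934 0.3154 0.0769] F [ 0.3  0.2 -1.5] gap 0.0226
```

step_arm --plan '[[[-1,0,0,-0.002,0,0,0],[-1,0,0,-0.004,0,0,0],[-1,0,0,-0.006,0,0,0],[-1,0,0,-0.008,0,0,0],[-1,0,0,-0.01,0,0,0],[-1,0,0,-0.012,0,0,0],[-1,0,0,-0.014,0,0,0],[-1,0,0,-0.016,0,0,0],[-1,0,0,-0.018,0,0,0],[-1,0,0,-0.02,0,0,0]]]'

```text
time: 30.85
tcp_pos: [0.4937, 0.3155, 0.0973]
tcp_rot: [-2.088, -2.347, 0.0]
force: [0.6, 1.1, -1.5]
finger_gap: 0.0229
```

step_arm --plan '[[[-1,0,0,-0.003,0,0,0],[-1,0,0,-0.006,0,0,0],[-1,0,0,-0.009,0,0,0],[-1,0,0,-0.013,0,0,0],[-1,0,0,-0.017,0,0,0],[-1,0,0,-0.021,0,0,0],[-1,0,0,-0.025,0,0,0],[-1,0,0,-0.03,0,0,0],[-1,0,0,-0.035,0,0,0],[-1,0,0,-0.04,0,0,0]]]'

```text
time: 31.85
tcp_pos: [0.4937, 0.3155, 0.1376]
tcp_rot: [2.088, 2.347, 0.0]
force: [-0.2, 0.9, -1.5]
finger_gap: 0.023
```

step_arm --plan '[[[-1,0,0,-0.004,0,0,0],[-1,0,0,-0.008,0,0,0],[-1,0,0,-0.012,0,0,0],[-1,0,0,-0.016,0,0,0],[-1,0,0,-0.02,0,0,0],[-1,0,0,-0.022,0,0,0],[-1,0,0,-0.023,0,0,0],[-1,0,0,-0.023,0,0,0],[-1,0,0,-0.023,0,0,0],[-1,0,0,-0.023,0,0,0]]]'

```text
time: 32.85
tcp_pos: [0.4936, 0.3155, 0.1599]
tcp_rot: [-2.088, -2.347, 0.001]
force: [0.3, 0.4, -1.4]
finger_gap: 0.0231
```

```bash
python3 go.py .612 -.108 .155 6.6; python3 - <<'E'
from m import *
d=cam('scene')
u,v=map(int,proj(d,(.49,.315,.09)));cv2.imwrite('pics/g6.png',cv2.resize(d['frame'][v-60:v+60,u-80:u+80],(800,600),interpolation=cv2.INTER_CUBIC))
E
```

```text
shift [-0.4344  0.0684  0.005 ] turn [-0.02  0.01  0.07] | t 32.85 pos [0.4936 0.3155 0.1599] F [ 0.3  0.4 -1.4] gap 0.0231
```

View pics/g6.png

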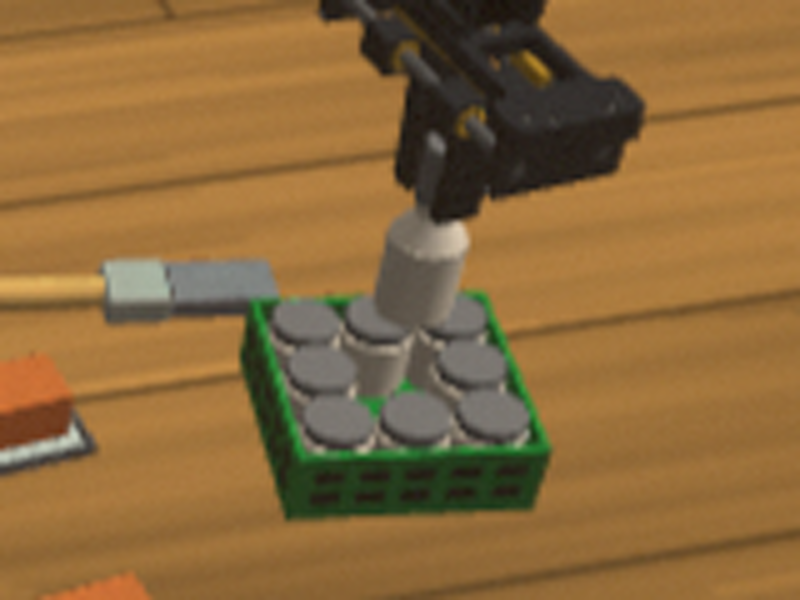

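The bottle is out and upright (crop 425,270), and all eight jars stay in the crate. I carry it across.

step_arm --plan '[[[-1,-0.005,0.001,0,0,0,0],[-1,-0.015,0.0025,0,0,0,0],[-1,-0.032,0.005,0,0,0,0],[-1,-0.055,0.0085,0,0,0,0],[-1,-0.082,0.013,0,0,0,0],[-1,-0.11,0.0175,0,0,0,0],[-1,-0.138,0.0215,0,0,0,0],[-1,-0.166,0.026,0,0,0,0],[-1,-0.194,0.0305,0,0,0,0],[-1,-0.222,0.035,0,0,0,0]]]'

```text
time: 33.9
tcp_pos: [0.5544, 0.0972, 0.1602]
tcp_rot: [2.089, 2.346, -0.0]
force: [-0.4, 1.2, -2.0]
finger_gap: 0.0233
```

```bash
python3 go.py .612 -.108 .155 6.6; python3 - <<'E'
from m import *
for n in ['top','scene']:
    d=cam(n); P=cloud(d); 
    m=((cv2.GaussianBlur(np.nan_to_num(P[...,2]).astype(np.float32),(3,3),0)>.0045)&(np.hypot(P[...,0]-.611,P[...,1]+.108)<.055)).astype(np.uint8)
    m=cv2.morphologyEx(m,cv2.MORPH_OPEN,np.ones((5,5),np.uint8))
    cs,_=cv2.findContours(m,cv2.RETR_EXTERNAL,cv2.CHAIN_APPROX_NONE); c=max(cs,key=cv2.contourArea)
    p=np.array([onz(d,a,b,.008) for a,b in c[:,0]])[:,:2].astype(np.float32)*1000
    print(n,cv2.fitEllipse(p),cv2.minEnclosingCircle(p))
E
```

```text
shift [-0.2104  0.0335  0.0052] turn [-0.    0.01  0.04] | t 33.9 pos [0.5544 0.0972 0.1602] F [-0.4  1.2 -2. ] gap 0.0233
top ((610.7588500976562, -106.99824523925781), (73.88951110839844, 77.9738998413086), 123.26459503173828) ((611.895751953125, -107.45340728759766), 39.971885681152344)
scene ((611.2892456054688, -104.95870971679688), (76.5557861328125, 80.72571563720703), 119.05255889892578) ((611.3195190429688, -106.00647735595703), 41.72078323364258)
```

step_arm --plan '[[[-1,-0.028,0.0045,0,0,0,0],[-1,-0.056,0.009,0,0,0,0],[-1,-0.084,0.0135,0,0,0,0],[-1,-0.112,0.018,0,0,0,0],[-1,-0.14,0.0225,0,0,0,0],[-1,-0.165,0.0265,0,0,0,0],[-1,-0.186,0.03,0,0,0,0],[-1,-0.2,0.032,0,0,0,0],[-1,-0.207,0.0325,0.002,0,0,0],[-1,-0.209,0.033,0.005,0,0,0]]]'

```text
time: 35.0
tcp_pos: [0.6113, -0.1048, 0.155]
tcp_rot: [-2.089, -2.347, -0.0]
force: [0.3, 0.2, -2.3]
finger_gap: 0.0228
```

```bash
python3 go.py .611 -.107 .083 6.6
```

```text
shift [-0.0021 -0.0006  0.072 ] turn [-0.   -0.01  0.06] | t 35.0 pos [ 0.6113 -0.1048  0.155 ] F [ 0.3  0.2 -2.3] gap 0.0228
```

step_arm --plan '[[[-1,-0.001,0,0.008,0,0,0],[-1,-0.002,-0.0005,0.02,0,0,0],[-1,-0.002,-0.0005,0.034,0,0,0],[-1,-0.002,-0.0005,0.047,0,0,0],[-1,-0.002,-0.0005,0.057,0,0,0],[-1,-0.002,-0.0005,0.065,0,0,0],[-1,-0.002,-0.0005,0.07,0,0,0],[-1,-0.002,-0.0005,0.073,0,0,0],[-1,-0.002,-0.0005,0.0735,0,0,0],[-1,-0.002,-0.0005,0.0735,0,0,0]]]'

```text
time: 36.0
tcp_pos: [0.6112, -0.1068, 0.0819]
tcp_rot: [2.088, 2.347, 0.0]
force: [0.4, 0.4, -2.2]
finger_gap: 0.0228
```

```bash
python3 go.py .611 -.107 .0785 6.6;python3 - <<'E'
from m import *
d=cam('scene')
u,v=map(int,proj(d,(.611,-.107,.05)));cv2.imwrite('pics/g7.png',cv2.resize(d['frame'][v-60:v+60,u-80:u+80],(800,600),interpolation=cv2.INTER_CUBIC))
E
```

```text
shift [-0.0002 -0.0003  0.0034] turn [0.03 0.01 0.07] | t 36.0 pos [ 0.6112 -0.1068  0.0819] F [ 0.4  0.4 -2.2] gap 0.0228
```

View pics/g7.png

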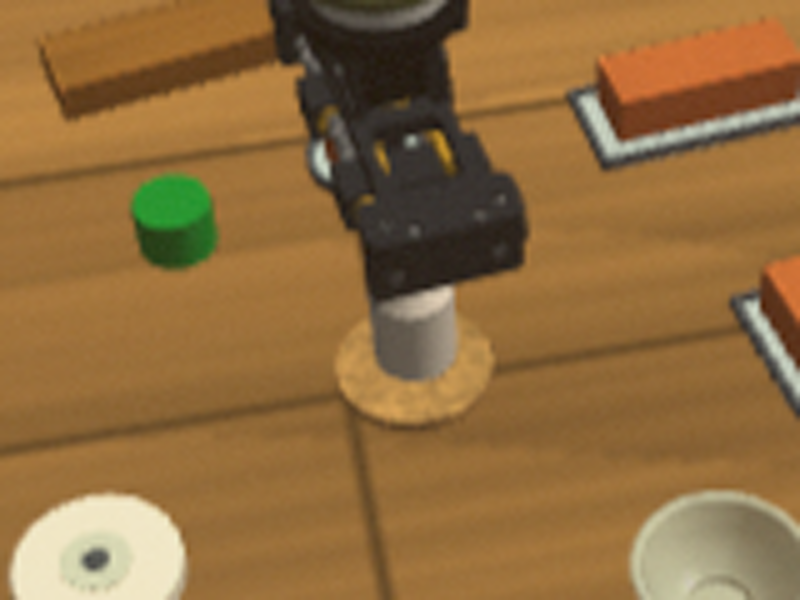

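The bottle is upright just over the coaster centre, with its base at crop (415,355) and the coaster at (415,370). I creep down.

step_arm --plan '[[[-1,0,0,0.0004,0,0,0],[-1,0,0,0.0008,0,0,0],[-1,0,0,0.0012,0,0,0],[-1,0,0,0.0016,0,0,0],[-1,0,0,0.002,0,0,0],[-1,0,0,0.0024,0,0,0],[-1,0,0,0.0027,0,0,0],[-1,0,0,0.003,0,0,0],[-1,0,0,0.003,0,0,0],[-1,0,0,0.003,0,0,0]]]'

```text
time: 37.05
tcp_pos: [0.6111, -0.1067, 0.0787]
tcp_rot: [2.088, 2.347, -0.0]
force: [-0.2, 0.2, -2.1]
finger_gap: 0.0229
```

step_arm --plan '[[[-1,0,0,0.0002,0,0,0],[-1,0,0,0.0004,0,0,0],[-1,0,0,0.0006,0,0,0],[-1,0,0,0.0008,0,0,0],[-1,0,0,0.0008,0,0,0],[-1,0,0,0.0008,0,0,0],[-1,0,0,0.0008,0,0,0],[-1,0,0,0.0008,0,0,0],[-1,0,0,0.0008,0,0,0],[-1,0,0,0.0008,0,0,0]]]'

```text
time: 38.05
tcp_pos: [0.6113, -0.1067, 0.0781]
tcp_rot: [2.088, 2.346, 0.0]
force: [-0.1, 0.2, 4.5]
finger_gap: 0.0226
```

step_arm --plan '[[[-1,0,0,-0.0003,0,0,0],[-1,0,0,-0.0003,0,0,0],[-0.4,0,0,-0.0003,0,0,0],[-0.3,0,0,-0.0003,0,0,0],[-0.2,0,0,-0.0003,0,0,0],[0,0,0,-0.0003,0,0,0],[0.3,0,0,-0.0003,0,0,0],[0.5,0,0,-0.0003,0,0,0],[0.5,0,0,-0.0003,0,0,0],[0.5,0,0,-0.003,0,0,0]]]'

```text
time: 39.05
tcp_pos: [0.6109, -0.1066, 0.0807]
tcp_rot: [-2.088, -2.346, 0.0]
force: [0.3, 0.6, 0.6]
finger_gap: 0.0661
```

step_arm --plan '[[[0.5,0,0,-0.005,0,0,0],[0.5,0,0,-0.015,0,0,0],[0.5,0,0,-0.03,0,0,0],[0.5,0,0,-0.05,0,0,0],[0.5,0,0,-0.075,0,0,0],[0.5,0,0,-0.1,0,0,0],[0.5,0,-0.01,-0.12,0,0,0],[0.5,0,-0.03,-0.14,0,0,0],[0.5,0,-0.055,-0.15,0,0,0],[0.5,0,-0.08,-0.15,0,0,0]]]'

```text
time: 40.05
tcp_pos: [0.5312, -0.1162, 0.2333]
tcp_rot: [2.085, 2.344, 0.002]
force: [1.1, 0.2, -0.3]
finger_gap: 0.0658
```

step_arm --plan '[[[0.5,0,-0.03,0,0,0,0],[0.5,0,-0.065,0,0,0,0],[0.5,0,-0.1,0,0,0,0],[0.5,0,-0.135,0,0,0,0],[0.5,0,-0.165,0,0,0,0],[0.5,0,-0.185,0,0,0,0],[0.5,0,-0.195,0,0,0,0],[0.5,0,-0.2,0,0,0,0],[0.5,0,-0.2,0,0,0,0],[0.5,0,-0.2,0,0,0,0]]]'

```text
time: 41.05
tcp_pos: [0.3336, -0.1393, 0.231]
tcp_rot: [2.088, 2.347, 0.0]
force: [0.3, 0.7, -0.2]
finger_gap: 0.0659
```

```bash
python3 - <<'E'
from m import *
s=robot.read_state();print(s['time'],s['tcp_pos'],s['finger_gap'])
for n in ['top','scene']:
    d=cam(n); P=cloud(d); h=masks(d); b=(h[...,0]<14)&(h[...,1]>140)
    m=(P[...,2]>.107)&(P[...,2]<.12)&(np.hypot(P[...,0]-.611,P[...,1]+.107)<.03); print(n,'cap',m.sum(),P[m].mean(0).round(4) if m.sum() else '')
    m=(P[...,2]>.02)&(P[...,2]<.05)&(np.hypot(P[...,0]-.788,P[...,1]-.004)<.07); print('bowl',rect(P[m]))
    for nm,x,y,r in [('round',.45,-.107,.05),('sq',.636,.107,.055),('bar',.45,.083,.09)]:
        m=b&(np.hypot(P[...,0]-x,P[...,1]-y)<r)&(P[...,2]>.028)&(P[...,2]<.042); print(nm,m.sum(),rect(P[m]) if m.sum()>5 else '',np.median(P[m][:,2]).round(4))
    if n=='scene': cv2.imwrite('pics/end.png',cv2.resize(d['frame'][90:300,120:400],(800,600),interpolation=cv2.INTER_CUBIC))
E
```

```text
41.05 [ 0.33355147 -0.13932426  0.23097261] 0.0658948057174442
top cap 93 [ 0.6088 -0.1058  0.113 ]
bowl (array([788.,   3.]), array([80.8, 80.4]), 0.6)
round 241 (array([ 447.5, -108.9]), array([37.2, 38.2]), 88.0) 0.0352
sq 585 (array([633.3, 105.6]), array([56.9, 56.6]), 9.7) 0.0355
bar 783 (array([448.7,  83.6]), array([ 37.8, 107.8]), 6.7) 0.0355
scene cap 77 [ 0.6112 -0.1045  0.1132]
bowl (array([787.5,   5. ]), array([80.3, 81.9]), 73.2)
round 143 (array([ 449. , -108.8]), array([39.1, 39.1]), 78.4) 0.0359
sq 432 (array([634.3, 106.6]), array([58.8, 58.3]), 8.0) 0.0361
bar 433 (array([448.1,  84.9]), array([ 43.9, 110.7]), 7.9) 0.0362
```

View pics/end.png

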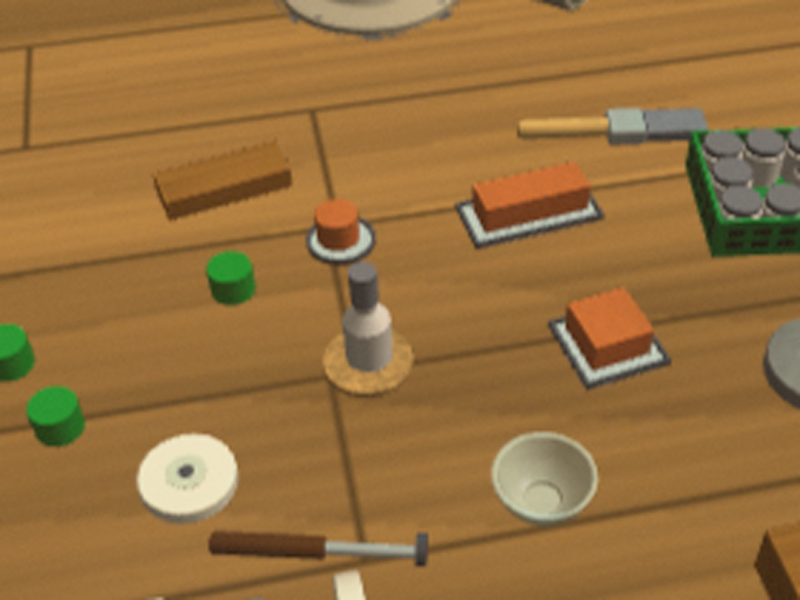

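Every piece is in place: round stone at (338,230), bar at (530,200), square at (610,335), bottle upright at (368,330), and the bowl unmoved at (545,478).

```bash
python3 -c "
from plant import robot; print(robot.hand_in())"
```

```text
the job is handed in; nothing more can be done
None
```

I laid the round, square and bar stones in their own trays. Then I pulled the bottle out of the crate by its cap and stood it on the cork coaster. I handed the job in at about 41 s of the 115 s; no verdict was reported. Each piece was lowered until the wrist force showed contact, at most about 14 N, before I let go.

- **Stones:** In the last check of both cameras all three lay flat, with their tops at about 35–36 mm. They sit within about 4 mm of their tray centres, inside the rims.
- **Bottle:** It stands upright, with its cap within about 3 mm of the coaster centre. The cameras differ by about 2 mm.
- **Bowl and jars:** The bowl reads within 1 mm of where it started. Right after the pull, all eight jars were still in the crate. The last picture, which cuts off part of the crate, shows the visible ones in place.

No check failed.

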